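# Seat a lens retaining ring with the pin spanner

## Robot

A 7-joint arm with a two-finger parallel gripper is mounted at the origin on a cart in front of the work surface, level with it; the furniture and walls round the work are solid. World frame = base frame: x ahead of the robot, y to its left, z up, the work surface at z = 0. Lengths are in mm, angles in rad, forces in N, time in s.
With the tool pointing down it reaches from about 400 to 875 mm from the base axis. Payload 4.4 kg.
Tool frame: the origin (TCP) lies where the fingers leave the gripper's body, on its centre line; the fingertips stand 73 mm ahead of it and the grasp point (between the pads) lies 54 mm ahead of it; z points along the fingers, y is the line along which they close (so a half turn about z gives the same grasp; the last joint's range is limited). The gripper opens to 85 mm and grips with 20 to 120 N. Pads are 22 mm wide; open, the fingers measure 114 mm over their backs; the gripper's body (76 mm by 85 mm) begins 54 mm behind the grasp point. The pads swing forward as they close: fully open they stand 13 mm farther back than shut.
Start: joints at [1.131, 0.628, 0.038, 1.517, -0.027, 0.996, -0.02], TCP at [237.376, -605.119, 303.913] pointing down, gripper open.
Joint ranges: [-3.06, 3.06], [-0.37, 2.12], [-1.25, 1.32], [0.18, 2.47], [-1.1, 4.24], [0.23, 1.98], [-2.94, 2.94]. Speed limits (rad/s): [2.57, 2.57, 3.14, 3.14, 3.14, 3.14, 3.14].

## Interface

Orientations are given as [roll, pitch, yaw] about the fixed x, y, z axes, in that order (R = Rz(yaw) Ry(pitch) Rx(roll)).
In Python, from cell import ctrl gives the robot as it stands.
- The arm moves only by the tool send_rows, never from a script. Its argument "rows" is a list that holds one entry, the list of rows, each a list of 6 numbers: the shift along the tool's x, y, z in cm, then the turn, a rotation vector about the tool's x, y, z in rad. In form: [[[tx, ty, tz, wx, wy, wz], ...]]. A call has 1 to 10 rows; each row is the pose to reach, as a shift and turn from the pose commanded when the call began, along the tool's axes at that moment; what a row does not reach only later rows make up. A row lasts 1/10 s, in which the tool goes at most 50 mm and 8.59 degrees, less where a joint would pass 70% of its speed; a pose out of reach is approached as far as the arm can. A call with a gripper value outside its range is refused whole. "grip" is the closure in counts, from 0 (fully open) to 255 (shut), set as the call begins (left out, the last holds). The fingers move at their own pace and stop on an object; the grip force is fixed at half the most. Time passes only in rows, so rows that repeat a pose let the fingers close. It gives the time, the measured TCP pose, the force, the opening and the grip force at its end, in the units of the state.
- ctrl.read_state(): the state, without advancing time (a new reading comes with each control period).
- ctrl.get_image(name): name is "side" or "top"; returns a dict with "pixels" (400x640x3 uint8, red, green, blue), "fx", "fy", "cx", "cy" (pixels), "extrinsics" (4x4, takes a point from camera to world coordinates). Camera axes: x right, y up, looking along -z (the intrinsics and any distortion apply to the point x, -y, -z); pixel columns grow to the right and rows downward; lengths in mm; the calibration is good to about 2 mm. A picture is of the moment at which its call begins. There is no depth.
- ctrl.finish_job(): hands the job in; it is judged then, once.
The state is a dict: "clock": time; "qpos": joint angles; "qd": joint speeds; "tau": joint torques, N m; "eef_pos": TCP position; "tool_rot": TCP orientation; "force": force on the tool from outside, world axes, zero at the start; "torque": the same for the moment, N m; "width": finger opening in mm; "gripper_force": force on a finger pad.
Only numpy, scipy, OpenCV 4.12 (cv2) and the standard library are available. Lean on these libraries where they do the work, as an engineer would, in place of code of your own. Each camera call takes 0.05 s, during which the arm holds its last target. There are 200 camera calls.

## Task

The brass retaining ring in the lens cell is still loose. Take the red-handled two-pin spanner from its stand, engage both pins in the ring's holes and turn it gently clockwise until the ring stops snug on the lens, without forcing it or touching the cell with the gripper; then put the spanner back upright in its stand and leave the other things where they are.

Things in the scene. Friction and masses are not known exactly. Their poses are not given: they have to be found in the camera images.
- lens_cell: fixed black lens barrel upright in an aluminium V-jaw vice on a base plate 80 x 150 mm. Origin under the plate's centre, on the barrel's axis; z up. Barrel 54 mm across, bore 43 mm, rim 58 mm above the origin. The brass ring lies in the bore, its face 4 mm below the rim. Two white dots on the rim lie on the cell's x axis at x = +24.5 and -24.5 mm, the first farther from the robot
- ring_center (a point): centre of the brass ring's upper face (42 mm outside, 20 inside, 6 thick). Its two 6 mm through holes lie opposite each other at 16 mm radius. This point's axes are the cell's and do NOT turn with the ring: at the start the line of the holes lies within 0.27 rad either way of the line of the white dots; see or feel for it
- cell_mouth (a point): centre of the barrel's open mouth, level with its rim; axes as the cell's. The ring sits on a right-hand thread, 4 mm a turn: clockwise seen from above it goes down until it meets the lens, 0.4 to 0.9 rad from where it starts. It turns with about 0.08 N m, then comes up firm, 0.04 N m more per 0.01 rad; 0.2 N m is snug, 0.45 forcing it. Steel slides on it with friction 0.3
- spanner: loose steel two-pin spanner, 0.1 kg, 92 mm high, upright in its stand. Origin midway between the pin tips, z up, x along the line of the pins. Pins 4 mm thick, 5 long, round-ended, at x = +16 and -16; above them shanks 7 thick, 9 long, whose shoulders rest on the ring's face when the pins are fully in; cross bar 42 x 12 x 8; stem 12 thick, 20 long. Its force on the cell or ring must stay below 30 N
- spanner_grip (a point): centre of the spanner's red handle, 67 mm above the pin tips; axes as the spanner's. The handle is 28 mm along x, 20 mm along y (grip it across y) and 50 mm high. A half turn of the spanner about z makes no difference
- spanner_pins (a point): point midway between the spanner's two pin tips (its origin); axes as the spanner's
- stand_top (a point): centre of the top of the fixed white stand block (96 x 46 x 26 mm, on a grey foot 104 x 54 x 12 mm), 26 mm above the bench; x along its length. Two holes 10.6 mm wide and 21 mm deep at x = +16 and -16 mm take the spanner's pins and shanks; its cross bar then rests on this top, pin tips 14 mm below it
- petri_0: loose closed petri dish, 94 mm across, 14 mm high; origin under its centre. Leave alone.
- forceps: loose steel forceps, 12 x 115 x 10 mm, lying flat, long side along its own y; origin under its middle. Leave alone.
- bench_bottle_3: loose small white reagent bottle, 42 mm across, 75 mm high; origin under its centre. Leave alone.
Things that resemble listed ones, but are neither listed nor needed, are in the scene too. Of the things that look like the spanner, the largest one is meant.

How it is judged:
By the outcome, as a careful person would: the job done as asked, in the order asked, and still so for the second after the job is handed in, with the robot touching nothing.
It also fails if it takes over 72 s, if anything falls off the work surface, if the arm or the gripper's body presses on something with over 40 N, if the wrist force passes 120 N, or if a joint passes its speed limit or range.

## Working session

There is one attempt and no reset: what is moved stays moved. The work goes in short steps, Python scripts to look and compute and a tool call to move; the robot and the scene stay as the last step left them, time stands still between calls to the robot, and variables do not carry over. Pictures are saved under pics/ and viewed, at most 10 in all, crops included, and the job is handed in when it is done.

Besides the shell and the picture viewer there is one more tool, called after "Request:" by a JSON object that holds its "name" and its "arguments". send_rows: Moves the arm, as the interface text tells. Its arguments: {"type":"object","properties":{"rows":{"type":"array","items":{"type":"array","items":{"type":"array","items":{"type":"number"}}}},"grip":{"type":"number"}},"required":["rows"]}

```bash
mkdir -p pics; cat > h.py <<'E'
import numpy as np, cv2
from cell import ctrl
from scipy.spatial.transform import Rotation as R
def snap(n,f):
    d=ctrl.get_image(n); cv2.imwrite('pics/'+f,d['pixels'][:,:,::-1]); np.savez('pics/'+f+'.npz',**{k:np.asarray(v) for k,v in d.items()}); return d
def load(f): return dict(np.load('pics/'+f+'.npz'))
def ray(d,u,v):
    E=np.array(d['extrinsics']); c=np.array([(u-d['cx'])/d['fx'],-(v-d['cy'])/d['fy'],-1.]); return E[:3,3],E[:3,:3]@c
def onz(d,u,v,z):
    o,r=ray(d,u,v); return o+r*(z-o[2])/r[2]
def proj(d,p):
    E=np.array(d['extrinsics']); c=E[:3,:3].T@(np.array(p)-E[:3,3]); return d['cx']+d['fx']*c[0]/-c[2], d['cy']-d['fy']*c[1]/-c[2]
E
python3 - <<'E'
from h import *
for n in('top','side'):
    d=snap(n,n+'0.png'); print(n,[k for k in d],d['fx'],d['fy'],d['cx'],d['cy'],np.round(d['extrinsics'],3).tolist(), {k:d[k] for k in d if k not in('pixels','extrinsics')})
print(ctrl.read_state())
E
```

```text
top ['pixels', 'fx', 'fy', 'cx', 'cy', 'extrinsics'] 464.007315781914 464.007315781914 324.13554105490783 203.4755778052923 [[0.012, 0.998, -0.062, 426.095], [-1.0, 0.012, -0.002, -45.232], [-0.001, 0.063, 0.998, 1163.047], [0.0, 0.0, 0.0, 1.0]] {'fx': 464.007315781914, 'fy': 464.007315781914, 'cx': 324.13554105490783, 'cy': 203.4755778052923}
side ['pixels', 'fx', 'fy', 'cx', 'cy', 'extrinsics'] 419.6902236731435 419.6902236731435 323.4189700282834 205.96536619514538 [[-0.828, 0.314, -0.465, 27.096], [-0.561, -0.487, 0.669, 650.821], [-0.016, 0.815, 0.579, 639.449], [0.0, 0.0, 0.0, 1.0]] {'fx': 419.6902236731435, 'fy': 419.6902236731435, 'cx': 323.4189700282834, 'cy': 205.96536619514538}
{'clock': 0.1, 'qpos': array([ 1.13117249,  0.62926482,  0.03844503,  1.51825989, -0.02697117,
        0.99626926, -0.01999966]), 'qd': array([-1.37290869e-03, -2.76585183e-03,  6.15834493e-04, -7.76184245e-04,
        1.68522375e-03,  2.03554908e-03, -8.98691871e-06]), 'tau': array([ 3.28978676e-03, -5.64529467e+01,  1.23064287e+00, -1.93970811e+01,
        1.12876471e-02,  5.47943346e-03,  6.18159493e-05]), 'eef_pos': array([ 237.23433269, -604.70563071,  303.07628594]), 'tool_rot': array([-3.13990984e+00,  4.14471314e-05,  3.73839863e-01]), 'force': array([0.44767281, 0.27261159, 0.42660563]), 'torque': array([0.01773947, 0.017566  , 0.02003227]), 'gripper_force': 0.0, 'width': 85.2034323183005}
```

View pics/top0.png

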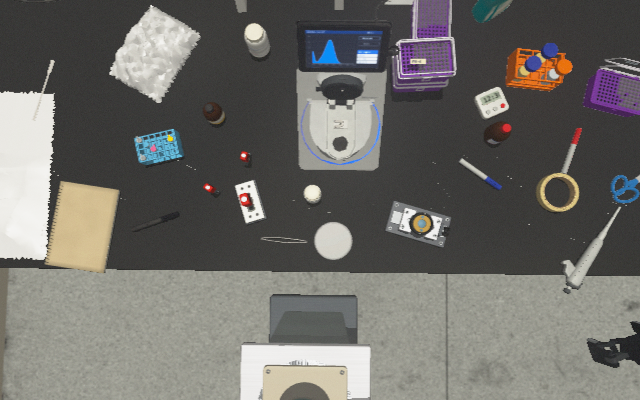

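View pics/side0.png

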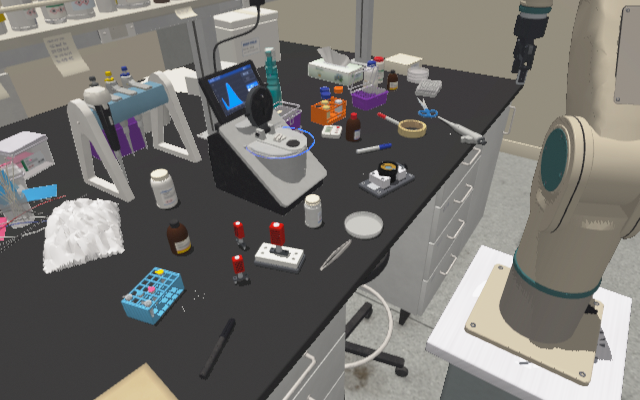

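```bash
python3 - <<'E'
from h import *
t=load('top0.png'); s=load('side0.png')
a=t['pixels'][170:230,190:280]; b=t['pixels'][190:255,375:460]; c=s['pixels'][210:290,215:315]; e=s['pixels'][145:205,345:425]
f=lambda x:cv2.resize(x,(400,300),interpolation=cv2.INTER_CUBIC)
cv2.imwrite('pics/crop1.png',np.vstack([np.hstack([f(a),f(b)]),np.hstack([f(c),f(e)])])[:,:,::-1])
p=t['pixels'].astype(int); sub=np.zeros(p.shape[:2],bool); sub[170:232,195:275]=1
def st(m,name,z):
    n,l,S,C=cv2.connectedComponentsWithStats(m.astype(np.uint8))
    for i in range(1,n):
        if S[i,4]>12:
            pts=np.argwhere(l==i)[:,::-1].astype(np.float32); r=cv2.minAreaRect(pts)
            q=cv2.boxPoints(r); w=np.array([onz(t,*x,z)[:2] for x in q])
            print(name,S[i],C[i].round(1),onz(t,*r[0],z).round(1),w.round(0).tolist())
            L=np.linalg.norm(w[1]-w[0]),np.linalg.norm(w[2]-w[1]); v=(w[1]-w[0]) if L[0]>L[1] else w[2]-w[1]; print(' L',L,'yaw',np.arctan2(v[1],v[0]))
r,g,bl=p[...,0],p[...,1],p[...,2]
st(sub&(p.min(2)>150)|sub&(r-g>60),'stand',26)
st(sub&(r-g>60)&(r>110),'red',100)
sub2=np.zeros_like(sub); sub2[190:255,380:460]=1
st(sub2&(r-bl>50),'brass',54)
st(sub2&(p.min(2)>60)|(sub2&(r-bl>50)),'vice',12)
E
```

```text
stand [235 180  29  43 662] [249.3 200.7] [500.8 140.6  26. ] [[540.0, 178.0], [554.0, 132.0], [462.0, 103.0], [448.0, 149.0]]
 L (np.float64(48.10901312705909), np.float64(97.12948171866273)) yaw -2.8356407946480666
stand [203 183  12  10  68] [208.5 187.6] [532.7 241.7  26. ] [[534.0, 257.0], [546.0, 249.0], [532.0, 226.0], [519.0, 234.0]]
 L (np.float64(14.959344229046115), np.float64(27.55023866837825)) yaw -2.143600778019645
red [203 183  10   9  42] [207.6 187.2] [526.8 225.2 100. ] [[527.0, 237.0], [538.0, 229.0], [526.0, 213.0], [515.0, 221.0]]
 L (np.float64(13.745534497368132), np.float64(20.444012311335655)) yaw -2.198356272454085
red [239 193  11  13  77] [244.1 198.8] [501.1 140.9 100. ] [[511.0, 154.0], [517.0, 136.0], [491.0, 128.0], [485.0, 146.0]]
 L (np.float64(19.5301595493511), np.float64(26.969685262936725)) yaw -2.8420374635752945
brass [413 215  18  17 176] [421.4 223.2] [ 451.7 -276.4   54. ] [[471.0, -256.0], [471.0, -297.0], [433.0, -297.0], [432.0, -256.0]]
 L (np.float64(40.63297980497667), np.float64(38.186618294925374)) yaw -1.5583429333527743
vice [ 380  190   79   65 2953] [412.7 226.3] [ 455.1 -279.    12. ] [[375.0, -183.0], [534.0, -182.0], [536.0, -376.0], [377.0, -375.0]]
 L (np.float64(158.5808639268136), np.float64(194.1497314230418)) yaw -1.558393614261967
vice [450 222   8  13  21] [453.5 228. ] [ 440.6 -364.1   12. ] [[454.0, -355.0], [456.0, -371.0], [427.0, -373.0], [425.0, -358.0]]
 L (np.float64(16.054101340129527), np.float64(29.48591663713879)) yaw -3.0470192589582012
vice [453 251   7   4  14] [456.2 252.8] [ 381.  -370.3   12. ] [[385.0, -363.0], [385.0, -378.0], [377.0, -378.0], [377.0, -363.0]]
 L (np.float64(14.81027180435844), np.float64(7.372517904493385)) yaw -1.5582705498336482
```

View pics/crop1.png

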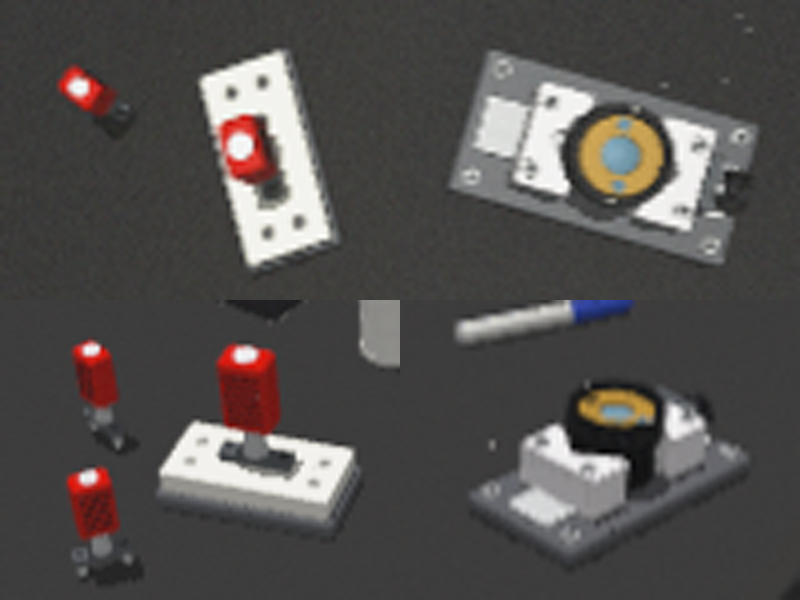

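The look-alikes are at top px (208,187), (244,157) and (247,200). The third one fits: it is the largest and the only one standing in the white stand, and the crop confirms it. The ring holes show at about top px (422.6,217) and (421,230). Next I refine the ring measurement and work out the approach.

```bash
cat >> h.py <<'E'
def rel(pos,yaw,rp=(np.pi,0)):
    s=ctrl.read_state(); A=R.from_euler('xyz',s['tool_rot']); B=R.from_euler('xyz',[rp[0],rp[1],yaw])
    sh=A.inv().apply(np.array(pos)-s['eef_pos'])/10; w=(A.inv()*B).as_rotvec()
    print('t',s['clock'],'row',np.round(sh,2),np.round(w,4))
def rep():
    s=ctrl.read_state(); print(round(s['clock'],2),'pos',s['eef_pos'].round(2),'rpy',s['tool_rot'].round(4),'F',s['force'].round(2),'T',s['torque'].round(3),'w',round(s['width'],1),'gf',round(s['gripper_force'],1),'q',s['qpos'].round(2))
E
python3 - <<'E'
from h import *
t=load('top0.png'); p=t['pixels'].astype(np.float32)
K=8; x0,y0=405,207; c=p[y0:y0+34,x0:x0+34]; c=cv2.resize(c,None,fx=K,fy=K,interpolation=cv2.INTER_CUBIC)
T=lambda u,v:((u+.5)/K-.5+x0,(v+.5)/K-.5+y0)
ch=c[...,0]-c[...,2]; m=(ch>45).astype(np.uint8)
cs,h=cv2.findContours(m,cv2.RETR_CCOMP,cv2.CHAIN_APPROX_NONE)
o=max(cs,key=cv2.contourArea); e=cv2.fitEllipse(cv2.convexHull(o)); print('ell',T(*e[0]),np.array(e[1])/K,onz(t,*T(*e[0]),54))
for k in cs:
    A=cv2.contourArea(k)
    if k is not o and A>20: M=cv2.moments(k); u=T(M['m10']/M['m00'],M['m01']/M['m00']); print('in',A/64,u,onz(t,*u,54))
# weighted hole centroids: dips in chroma at radius 16mm
C=onz(t,*T(*e[0]),54)
for k in range(72):
    pass
th=np.arange(-np.pi,np.pi,.02); V=[]
for a in th:
    u,v=proj(t,C+[16*np.cos(a),16*np.sin(a),0]); V.append(cv2.getRectSubPix(ch,(1,1),((u-x0+.5)*K-.5,(v-y0+.5)*K-.5))[0,0])
V=np.array(V); 
for c0 in(-.15,-.15+np.pi):
    d=(th-c0+np.pi)%(2*np.pi)-np.pi; s=abs(d)<.6; w=np.clip(np.percentile(V,60)-V,0,None)*s; print('hole ang',(w*d).sum()/w.sum()+c0, V[s][::4].round())
# plate yaw: outer contour, grey plate
g=p[185:260,375:465]; M=cv2.morphologyEx(((g.max(2)>75)).astype(np.uint8),cv2.MORPH_OPEN,np.ones((3,3)))
k=max(cv2.findContours(M,cv2.RETR_EXTERNAL,cv2.CHAIN_APPROX_NONE)[0],key=cv2.contourArea); r=cv2.minAreaRect(k)
q=np.array([onz(t,a+375,b+185,10)[:2] for a,b in cv2.boxPoints(r)]); print('plate',q.round(1).tolist(),q.mean(0),[np.linalg.norm(q[i]-q[i-1]) for i in(1,2)])
rel([501,141,300],.30)
E
```

```text
ell (421.4888114929199, 223.21350479125977) [17.78738976 18.22803688] [ 451.19532539 -276.3777327    54.        ]
in 59.0703125 (421.4018290129172, 223.15490951373275) [ 451.33257608 -276.17016041   54.        ]
hole ang -0.09228964326281155 [118. 117. 117. 116. 107.  61.   5. -50. -71. -52.  -4.  51.  94. 115.
 116.]
hole ang 3.0647928695271305 [-43.  -1.  51. 100. 116. 119. 117. 118. 117. 114. 100.  55.   9. -37.
 -55. -44.]
plate [[433.5, -193.0], [509.8, -214.8], [468.9, -360.7], [393.0, -338.3]] [ 451.29691772 -276.71974185] [np.float64(79.35834841557545), np.float64(151.4989163647087)]
t 0.1 row [ 51.79 -59.79   0.41] [-0.0017  0.0001  0.0738]
```

Request:
{"name": "send_rows", "arguments": {"rows": [[[5, -5.8, 0, 0, 0, 0.07], [10, -11.6, 0, 0, 0, 0.07], [13, -15, 0, 0, 0, 0.07], [17, -19.6, 0, 0, 0, 0.07], [21, -24.2, 0, 0, 0, 0.07], [25, -28.8, 0, 0, 0, 0.07], [29, -33.5, 0, 0, 0, 0.07], [33, -38, 0, 0, 0, 0.07], [36, -41.6, 0, 0, 0, 0.07], [38, -44, 0, 0, 0, 0.07]]], "grip": 90}}

```text
clock: 1.1
eef_pos: [404.1, -131.7, 303.9]
tool_rot: [3.141, -0.0, 0.304]
force: [1.4, 0.3, 0.2]
width: 55.1
gripper_force: 0.0
```

```bash
python3 -c "
from h import *
rep(); rel([501,141,180],.30)"
```

```text
1.1 pos [ 404.09 -131.75  303.93] rpy [ 3.1415e+00 -1.0000e-04  3.0350e-01] F [1.44 0.26 0.18] T [ 0.042 -0.114  0.039] w 55.1 gf 0.0 q [ 0.25  0.31 -0.    2.11  0.    0.72 -1.02]
t 1.1 row [ 17.4  -23.13  12.39] [ 0.0001 -0.0001  0.0035]
```

Request:
{"name": "send_rows", "arguments": {"rows": [[[3, -4, 0, 0, 0, 0], [6, -8, 0, 0, 0, 0], [9, -12, 0, 0, 0, 0], [12, -16, 0, 0, 0, 0], [14, -18.6, 3, 0, 0, 0], [15, -20, 6, 0, 0, 0], [15, -20, 8, 0, 0, 0], [15, -20, 8, 0, 0, 0], [15, -20, 8, 0, 0, 0]]]}}

```text
clock: 2.0
eef_pos: [487.0, 101.6, 223.9]
tool_rot: [3.141, 0.001, 0.303]
force: [0.7, 0.3, -0.2]
width: 55.2
gripper_force: 0.0
```

```bash
python3 -c "
from h import *
rep(); rel([501,141,180],.30)"
```

```text
2.0 pos [487.04 101.63 223.93] rpy [3.1414e+00 1.1000e-03 3.0330e-01] F [ 0.7   0.25 -0.24] T [-0.039 -0.019  0.015] w 55.2 gf 0.0 q [-0.23  0.53 -0.05  2.02  0.04  0.6  -1.57]
t 2.0 row [ 2.51 -3.34  4.39] [0.0002 0.0011 0.0033]
```

Request:
{"name": "send_rows", "arguments": {"rows": [[[1.2, -1.7, 0, 0, 0, 0], [2.5, -3.3, 0, 0, 0, 0], [2.5, -3.3, 0, 0, 0, 0], [2.5, -3.3, 2, 0, 0, 0], [2.5, -3.3, 4, 0, 0, 0], [2.5, -3.3, 4, 0, 0, 0], [2.5, -3.3, 4, 0, 0, 0]]]}}

```text
clock: 2.7
eef_pos: [501.4, 140.1, 184.8]
tool_rot: [3.141, -0.0, 0.302]
force: [0.1, 0.1, 1.2]
width: 55.5
gripper_force: 0.0
```

```bash
python3 -c "
from h import *
rep(); rel([501,141,136],.30)
d=snap('side','side1.png'); t=snap('top','top1.png')
cv2.imwrite('pics/c2.png',np.hstack([cv2.resize(d['pixels'][130:310,180:380],(400,360)),cv2.resize(t['pixels'][150:240,180:280],(400,360))])[:,:,::-1])"
```

```text
2.7 pos [501.41 140.1  184.81] rpy [ 3.1412e+00 -4.0000e-04  3.0250e-01] F [0.07 0.11 1.16] T [-0.007 -0.021  0.013] w 55.5 gf 0.0 q [-0.3   0.62 -0.04  1.99  0.04  0.54 -1.64]
t 2.7 row [-0.01 -0.1   4.88] [ 0.0004 -0.0004  0.0025]
```

View pics/c2.png

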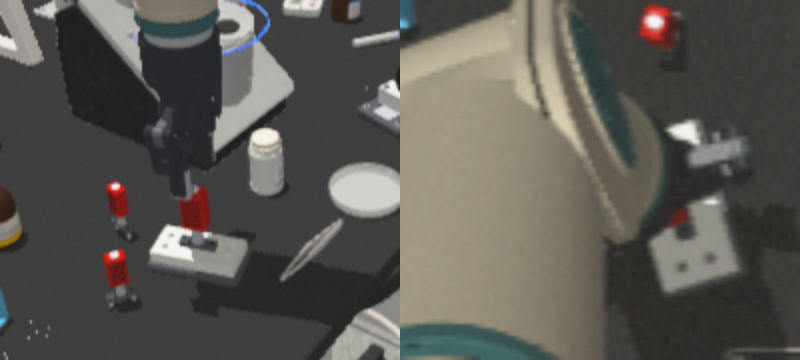

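The near finger sits over the red handle (side px about (277,225)), and the neighbouring spanners are clear. I descend and grip.

Request:
{"name": "send_rows", "arguments": {"rows": [[[0, -0.1, 1.6, 0, 0, 0], [0, -0.1, 3.2, 0, 0, 0], [0, -0.1, 4.4, 0, 0, 0], [0, -0.1, 4.9, 0, 0, 0], [0, -0.1, 4.9, 0, 0, 0], [0, -0.1, 4.9, 0, 0, 0]]]}}

```text
clock: 3.4
eef_pos: [501.2, 142.0, 135.4]
tool_rot: [3.142, -0.001, 0.304]
force: [1.0, -0.5, 0.2]
width: 55.4
gripper_force: 0.0
```

```bash
python3 -c "
from h import *
rep()"
```

```text
3.4 pos [501.23 142.03 135.39] rpy [ 3.1416e+00 -8.0000e-04  3.0370e-01] F [ 0.99 -0.52  0.19] T [-0.036  0.013 -0.066] w 55.4 gf 0.0 q [-0.31  0.71 -0.03  2.01  0.05  0.42 -1.64]
```

Request:
{"name": "send_rows", "arguments": {"rows": [[[0, 0, 0, 0, 0, 0], [0, 0, 0, 0, 0, 0], [0, 0, 0, 0, 0, 0], [0, 0, 0, 0, 0, 0], [0, 0, 0, 0, 0, 0], [0, 0, 0, 0, 0, 0], [0, 0, 0, 0, 0, 0], [0, 0, 0, 0, 0, 0]]], "grip": 255}}

```text
clock: 4.2
eef_pos: [501.2, 142.0, 135.5]
tool_rot: [3.142, -0.001, 0.304]
force: [-0.0, -1.4, 5.6]
width: 19.4
gripper_force: 58.8
```

```bash
python3 -c "
from h import *
rep()"
```

```text
4.2 pos [501.25 142.04 135.48] rpy [ 3.1415e+00 -1.1000e-03  3.0370e-01] F [-0.01 -1.42  5.56] T [-0.062  0.045 -0.008] w 19.4 gf 58.8 q [-0.31  0.71 -0.03  2.01  0.05  0.42 -1.64]
```

Request:
{"name": "send_rows", "arguments": {"rows": [[[0, 0, -0.5, 0, 0, 0], [0, 0, -1.2, 0, 0, 0], [0, 0, -2.2, 0, 0, 0], [0, 0, -3.4, 0, 0, 0], [0, 0, -4.8, 0, 0, 0], [0, 0, -6.4, 0, 0, 0], [0, 0, -8, 0, 0, 0], [0, 0, -9.5, 0, 0, 0], [0, 0, -9.5, 0, 0, 0], [0, 0, -9.5, 0, 0, 0]]]}}

```text
clock: 5.2
eef_pos: [500.9, 142.0, 230.4]
tool_rot: [3.142, -0.001, 0.304]
force: [0.5, 0.0, -1.7]
width: 19.2
gripper_force: 58.5
```

```bash
python3 -c "
from h import *
rep(); rel([451.3,-276.4,230],-.085)
d=snap('side','side2.png')
"
```

```text
5.2 pos [500.91 141.96 230.4 ] rpy [ 3.1416e+00 -1.0000e-03  3.0380e-01] F [ 0.46  0.   -1.74] T [-0.022  0.022 -0.013] w 19.2 gf 58.5 q [-0.3   0.55 -0.04  1.95  0.04  0.64 -1.63]
t 5.2 row [-1.725e+01  3.844e+01  2.000e-02] [-2.000e-04 -1.000e-03  3.888e-01]
```

Request:
{"name": "send_rows", "arguments": {"rows": [[[-1.2, 2.7, 0, 0, 0, 0.03], [-3, 6.7, 0, 0, 0, 0.08], [-4.8, 10.7, 0, 0, 0, 0.13], [-6.6, 14.7, 0, 0, 0, 0.18], [-8.4, 18.7, 0, 0, 0, 0.22], [-10.2, 22.7, 0, 0, 0, 0.26], [-12, 26.7, 0, 0, 0, 0.3], [-13.6, 30.4, 0, 0, 0, 0.34], [-15, 33.4, 0, 0, 0, 0.37], [-16, 35.6, 0, 0, 0, 0.39]]]}}

```text
clock: 6.25
eef_pos: [453.4, -248.2, 229.0]
tool_rot: [3.141, 0.002, -0.09]
force: [0.1, -0.5, -1.1]
width: 19.3
gripper_force: 58.6
```

Request:
{"name": "send_rows", "arguments": {"rows": [[[-0.5, 1.3, 0, 0, 0, 0], [-1, 2.3, 0, 0, 0, 0], [-1.2, 2.8, 0, 0, 0, 0], [-1.2, 2.8, 0, 0, 0, 0], [-1.2, 2.8, 0, 0, 0, 0]]]}}

```text
clock: 6.75
eef_pos: [440.7, -271.3, 229.9]
tool_rot: [-3.141, -0.0, -0.085]
force: [0.1, 0.7, -1.1]
width: 19.2
gripper_force: 58.6
```

```bash
python3 -c "
from h import *
rep(); rel([451.3,-276.4,200],-.085)
d=snap('side','side3.png'); t=snap('top','top3.png')
cv2.imwrite('pics/c3.png',np.hstack([cv2.resize(d['pixels'][80:220,320:460],(560,560),interpolation=cv2.INTER_CUBIC),cv2.resize(load('side2.png')['pixels'][100:220,230:290],(240,560))])[:,:,::-1])
"
```

```text
6.75 pos [ 440.7  -271.27  229.91] rpy [-3.1408e+00 -1.0000e-04 -8.4600e-02] F [ 0.12  0.72 -1.1 ] T [ 0.049 -0.032 -0.005] w 19.2 gf 58.6 q [ 0.49  0.54  0.02  1.96 -0.02  0.64 -1.14]
t 6.75 row [1.1  0.42 2.99] [-0.0008 -0.0001  0.0004]
```

View pics/c3.png

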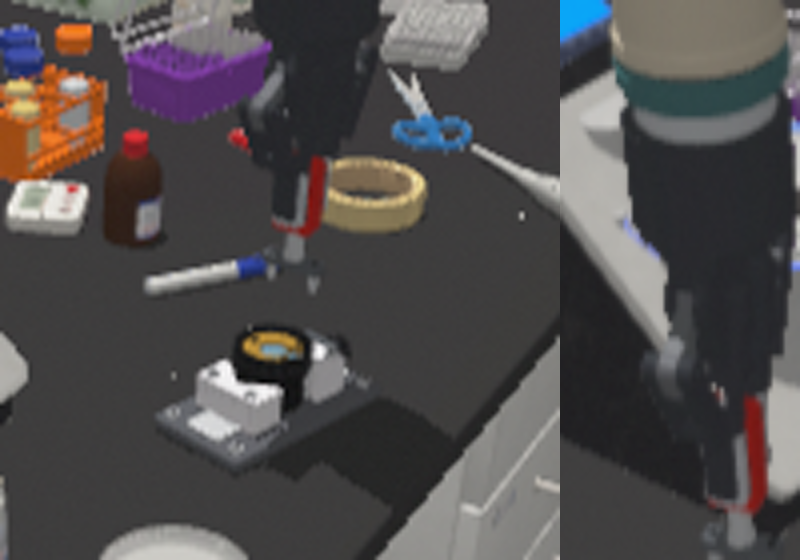

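The side view shows the spanner held upright with pin shanks at px (387.8,148) and (398,151), and the ring below at about px (389,167). I move over the ring and lower.

Request:
{"name": "send_rows", "arguments": {"rows": [[[0.4, 0.2, 0, 0, 0, 0], [0.8, 0.3, 0, 0, 0, 0], [1.1, 0.4, 0, 0, 0, 0], [1.1, 0.4, 1.2, 0, 0, 0], [1.1, 0.4, 2.4, 0, 0, 0], [1.1, 0.4, 3, 0, 0, 0], [1.1, 0.4, 3, 0, 0, 0], [1.1, 0.4, 3, 0, 0, 0]]]}}

```text
clock: 7.65
eef_pos: [450.8, -277.3, 199.6]
tool_rot: [-3.141, 0.001, -0.086]
force: [0.6, 0.5, -1.0]
width: 19.6
gripper_force: 58.6
```

```bash
python3 - <<'E'
from h import *
rep(); rel([451.3,-276.4,198],-.085)
s0=load('side0.png'); p=s0['pixels'].astype(np.float32)
x0,y0,K=372,155,8; c=cv2.resize(p[y0:y0+24,x0:x0+34],None,fx=K,fy=K,interpolation=cv2.INTER_CUBIC)
m=((c[...,0]-c[...,2])>40).astype(np.uint8); o=max(cv2.findContours(m,0,cv2.CHAIN_APPROX_NONE)[0],key=cv2.contourArea)
e=cv2.fitEllipse(cv2.convexHull(o)); u=(e[0][0]+.5)/K-.5+x0,(e[0][1]+.5)/K-.5+y0
print('side ring',u,onz(s0,*u,54),'pred',proj(s0,[451.25,-276.4,54]))
d=snap('side','side4.png'); s=ctrl.read_state(); P=s['eef_pos']; ps=s['tool_rot'][2]
im=cv2.resize(d['pixels'][130:190,350:430],(800,600),interpolation=cv2.INTER_CUBIC)
for dz in(123.4,114.5):
  for k in(-16,16):
    q=proj(d,P+[k*np.cos(ps),k*np.sin(ps),-dz]); print(dz,k,q); cv2.circle(im,(int((q[0]-349.5)*10),int((q[1]-129.5)*10)),3,(255,0,255),-1)
cv2.imwrite('pics/c4.png',im[:,:,::-1])
E
```

```text
7.65 pos [ 450.77 -277.34  199.56] rpy [-3.1413e+00  7.0000e-04 -8.6300e-02] F [ 0.63  0.5  -1.01] T [-0.041  0.007  0.031] w 19.6 gf 58.6 q [ 0.49  0.61  0.02  1.95 -0.02  0.58 -1.14]
t 7.65 row [ 0.05 -0.1   0.16] [-0.0003  0.0007 -0.0013]
side ring (387.7888870239258, 166.15716743469238) [ 454.25356204 -278.99532137   54.        ] pred (np.float64(388.336547871723), np.float64(166.85013835147885))
123.4 -16 (np.float64(394.27935197422397), np.float64(161.29429575850142))
123.4 16 (np.float64(384.2141453732747), np.float64(157.80575754252368))
114.5 -16 (np.float64(394.5480353565758), np.float64(158.39962532511643))
114.5 16 (np.float64(384.4337040936066), np.float64(154.93748430207066))
```

View pics/c4.png

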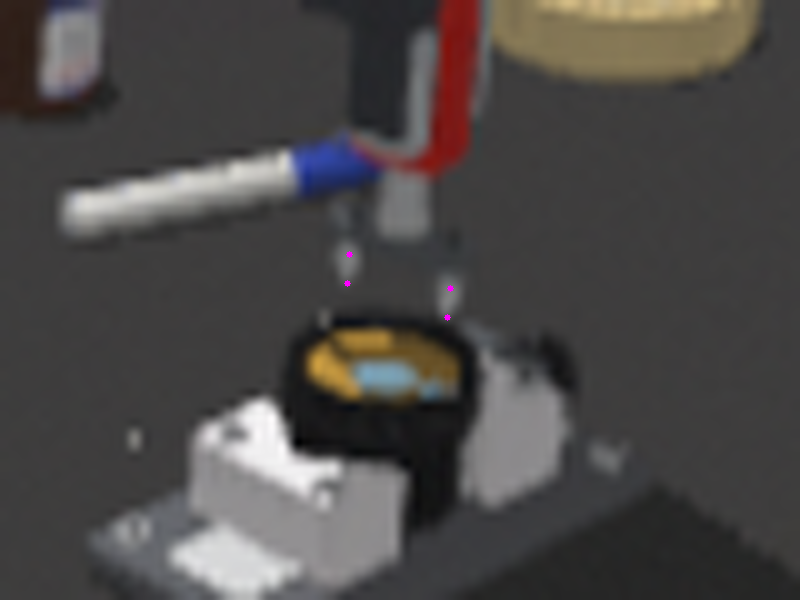

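Request:
{"name": "send_rows", "arguments": {"rows": [[[0.07, -0.13, 0, 0, 0, 0], [0.07, -0.13, 0.7, 0, 0, 0], [0.07, -0.13, 1.4, 0, 0, 0], [0.07, -0.13, 1.9, 0, 0, 0], [0.07, -0.13, 1.9, 0, 0, 0], [0.07, -0.13, 1.9, 0, 0, 0], [0.07, -0.13, 1.9, 0, 0, 0]]]}}

```text
clock: 8.4
eef_pos: [451.9, -276.2, 181.0]
tool_rot: [3.141, -0.0, -0.086]
force: [0.5, 0.2, -1.4]
width: 19.6
gripper_force: 58.6
```

```bash
python3 - <<'E'
from h import *
rep(); rel([451.6,-276.1,177],-.085)
E
```

```text
8.4 pos [ 451.87 -276.24  181.  ] rpy [ 3.1415e+00 -3.0000e-04 -8.6200e-02] F [ 0.51  0.19 -1.37] T [-0.01  -0.025 -0.007] w 19.6 gf 58.6 q [ 0.48  0.64  0.02  1.97 -0.02  0.54 -1.14]
t 8.4 row [-0.03 -0.01  0.4 ] [ 0.0001 -0.0003 -0.0012]
```

Request:
{"name": "send_rows", "arguments": {"rows": [[[-0.02, 0, 0.2, 0, 0, 0], [-0.02, 0, 0.35, 0, 0, 0], [-0.02, 0, 0.45, 0, 0, 0], [-0.02, 0, 0.5, 0, 0, 0], [-0.02, 0, 0.5, 0, 0, 0]]]}}

```text
clock: 8.9
eef_pos: [451.5, -275.8, 175.8]
tool_rot: [-3.141, 0.0, -0.086]
force: [-0.5, 1.6, -2.2]
width: 19.1
gripper_force: 58.7
```

```bash
python3 -c "
from h import *
rep()"
```

```text
8.9 pos [ 451.5  -275.76  175.75] rpy [-3.141e+00  4.000e-04 -8.600e-02] F [-0.49  1.55 -2.21] T [ 0.3    0.005 -0.004] w 19.1 gf 58.7 q [ 0.49  0.64  0.02  1.97 -0.02  0.53 -1.14]
```

Request:
{"name": "send_rows", "arguments": {"rows": [[[0, -0.04, 0.05, 0, 0, 0], [0, -0.05, 0.12, 0, 0, 0], [0, -0.05, 0.18, 0, 0, 0], [0, -0.05, 0.22, 0, 0, 0], [0, -0.05, 0.22, 0, 0, 0]]]}}

```text
clock: 9.4
eef_pos: [451.6, -275.5, 173.6]
tool_rot: [-3.141, 0.0, -0.086]
force: [0.0, 1.7, -0.2]
width: 19.6
gripper_force: 58.7
```

```bash
python3 -c "
from h import *
rep()"
```

```text
9.4 pos [ 451.61 -275.49  173.65] rpy [-3.1414e+00  1.0000e-04 -8.6100e-02] F [ 0.05  1.68 -0.17] T [ 0.356 -0.047 -0.049] w 19.6 gf 58.7 q [ 0.48  0.65  0.02  1.97 -0.02  0.52 -1.14]
```

Request:
{"name": "send_rows", "arguments": {"rows": [[[0, -0.04, 0.03, 0, 0, 0], [0, -0.07, 0.06, 0, 0, 0], [0, -0.07, 0.08, 0, 0, 0], [0, -0.07, 0.08, 0, 0, 0]]]}}

```text
clock: 9.8
eef_pos: [451.7, -275.2, 172.9]
tool_rot: [3.141, -0.0, -0.086]
force: [-0.0, -0.4, -0.6]
width: 19.4
gripper_force: 58.7
```

```bash
python3 -c "
from h import *
rep()"
```

```text
9.8 pos [ 451.69 -275.17  172.92] rpy [ 3.1412e+00 -2.0000e-04 -8.6300e-02] F [-0.05 -0.44 -0.57] T [ 0.075 -0.019  0.027] w 19.4 gf 58.7 q [ 0.48  0.65  0.02  1.97 -0.02  0.52 -1.14]
```

Request:
{"name": "send_rows", "arguments": {"rows": [[[0, 0, 0, 0, 0, 0.04], [0, 0, 0, 0, 0, 0.08], [0, 0, 0, 0, 0, 0.12], [0, 0, 0, 0, 0, 0.16], [0, 0, 0, 0, 0, 0.2], [0, 0, 0, 0, 0, 0.2]]]}}

```text
clock: 10.4
eef_pos: [451.7, -274.9, 172.9]
tool_rot: [3.141, 0.0, -0.287]
force: [-0.6, -1.0, -1.2]
width: 19.0
gripper_force: 58.8
```

```bash
python3 -c "
from h import *
rep()"
```

```text
10.4 pos [ 451.73 -274.86  172.91] rpy [ 3.1414  0.     -0.2874] F [-0.57 -0.97 -1.16] T [-0.02  -0.05   0.075] w 19.0 gf 58.8 q [ 0.45  0.65  0.07  1.97 -0.09  0.52 -1.28]
```

Request:
{"name": "send_rows", "arguments": {"rows": [[[0, 0, 0.01, 0, 0, 0.04], [0, 0, 0.01, 0, 0, 0.08], [0, 0, 0.02, 0, 0, 0.12], [0, 0, 0.02, 0, 0, 0.16], [0, 0, 0.02, 0, 0, 0.16]]]}}

```text
clock: 10.9
eef_pos: [451.8, -274.8, 172.8]
tool_rot: [-3.142, -0.0, -0.448]
force: [0.0, 0.6, 0.4]
width: 19.3
gripper_force: 58.9
```

```bash
python3 -c "
from h import *
rep()"
```

```text
10.9 pos [ 451.8  -274.81  172.76] rpy [-3.1416e+00 -1.0000e-04 -4.4750e-01] F [0.03 0.64 0.44] T [ 0.117 -0.036  0.09 ] w 19.3 gf 58.9 q [ 0.42  0.65  0.11  1.97 -0.14  0.52 -1.39]
```

Request:
{"name": "send_rows", "arguments": {"rows": [[[0, 0, 0, 0, 0, 0.02], [0, 0, 0, 0, 0, 0.04], [0, 0, 0, 0, 0, 0.04]]]}}

```text
clock: 11.2
eef_pos: [451.8, -274.8, 172.7]
tool_rot: [-3.141, -0.0, -0.487]
force: [-0.6, 0.6, 0.1]
width: 19.8
gripper_force: 59.0
```

```bash
python3 -c "
from h import *
rep()"
```

```text
11.2 pos [ 451.77 -274.82  172.74] rpy [-3.1415e+00 -1.0000e-04 -4.8680e-01] F [-0.59  0.63  0.1 ] T [ 0.253 -0.1    0.027] w 19.8 gf 59.0 q [ 0.41  0.65  0.13  1.97 -0.15  0.52 -1.41]
```

Request:
{"name": "send_rows", "arguments": {"rows": [[[0, 0, 0, 0, 0, 0.02], [0, 0, 0, 0, 0, 0.04], [0, 0, 0, 0, 0, 0.04]]]}}

```text
clock: 11.5
eef_pos: [451.8, -274.8, 172.7]
tool_rot: [-3.141, -0.0, -0.527]
force: [1.3, 1.0, 0.2]
width: 19.7
gripper_force: 58.9
```

```bash
python3 -c "
from h import *
rep()"
```

```text
11.5 pos [ 451.79 -274.8   172.72] rpy [-3.1414e+00 -1.0000e-04 -5.2680e-01] F [1.28 1.   0.15] T [ 0.307 -0.176  0.057] w 19.7 gf 58.9 q [ 0.4   0.65  0.14  1.97 -0.17  0.52 -1.44]
```

Request:
{"name": "send_rows", "arguments": {"rows": [[[0, -0.03, 0, 0, 0, 0.02], [0, -0.03, 0, 0, 0, 0.04], [0, -0.03, 0, 0, 0, 0.04]]]}}

```text
clock: 11.8
eef_pos: [451.8, -274.7, 172.7]
tool_rot: [3.141, -0.0, -0.567]
force: [0.3, 1.5, -0.1]
width: 19.4
gripper_force: 58.9
```

```bash
python3 -c "
from h import *
rep()"
```

```text
11.8 pos [ 451.83 -274.71  172.71] rpy [ 3.1415e+00 -1.0000e-04 -5.6700e-01] F [ 0.33  1.52 -0.13] T [ 0.155 -0.121  0.05 ] w 19.4 gf 58.9 q [ 0.4   0.66  0.15  1.97 -0.18  0.52 -1.47]
```

Request:
{"name": "send_rows", "arguments": {"rows": [[[0, 0, 0, 0, 0, 0.015], [0, 0, 0, 0, 0, 0.03], [0, 0, 0, 0, 0, 0.03]]]}}

```text
clock: 12.1
eef_pos: [451.9, -274.7, 172.7]
tool_rot: [3.142, -0.0, -0.597]
force: [0.3, 0.9, -1.5]
width: 19.2
gripper_force: 58.9
```

```bash
python3 -c "
from h import *
rep()"
```

```text
12.1 pos [ 451.86 -274.7   172.72] rpy [ 3.1416e+00 -1.0000e-04 -5.9680e-01] F [ 0.35  0.88 -1.46] T [ 0.184 -0.197  0.065] w 19.2 gf 58.9 q [ 0.39  0.66  0.16  1.97 -0.19  0.52 -1.49]
```

Request:
{"name": "send_rows", "arguments": {"rows": [[[0, -0.01, 0, 0, 0, 0.015], [0, -0.01, 0, 0, 0, 0.03], [0, -0.01, 0, 0, 0, 0.03]]]}}

```text
clock: 12.4
eef_pos: [451.9, -274.6, 172.7]
tool_rot: [3.141, -0.0, -0.627]
force: [0.1, -0.1, -1.2]
width: 19.4
gripper_force: 58.8
```

```bash
python3 -c "
from h import *
rep()"
```

```text
12.4 pos [ 451.86 -274.65  172.71] rpy [ 3.1415e+00 -1.0000e-04 -6.2690e-01] F [ 0.07 -0.1  -1.21] T [ 0.087 -0.173  0.106] w 19.4 gf 58.8 q [ 0.38  0.66  0.16  1.98 -0.2   0.52 -1.51]
```

Request:
{"name": "send_rows", "arguments": {"rows": [[[0, -0.01, 0, 0, 0, 0.015], [0, -0.01, 0, 0, 0, 0.03], [0, -0.01, 0, 0, 0, 0.03]]]}}

```text
clock: 12.7
eef_pos: [451.9, -274.6, 172.7]
tool_rot: [3.141, -0.0, -0.657]
force: [1.2, 0.3, -0.4]
width: 19.3
gripper_force: 58.8
```

```bash
python3 -c "
from h import *
rep()"
```

```text
12.7 pos [ 451.91 -274.63  172.72] rpy [ 3.1414e+00 -1.0000e-04 -6.5700e-01] F [ 1.22  0.29 -0.37] T [ 0.048 -0.122  0.118] w 19.3 gf 58.8 q [ 0.38  0.66  0.17  1.98 -0.21  0.53 -1.53]
```

Request:
{"name": "send_rows", "arguments": {"rows": [[[0, 0, 0, 0, 0, 0.015], [0, 0, 0, 0, 0, 0.03], [0, 0, 0, 0, 0, 0.03]]]}}

```text
clock: 13.0
eef_pos: [451.9, -274.6, 172.7]
tool_rot: [3.141, -0.0, -0.687]
force: [0.8, -0.2, -2.0]
width: 19.2
gripper_force: 58.8
```

```bash
python3 -c "
from h import *
rep()"
```

```text
13.0 pos [ 451.91 -274.58  172.71] rpy [ 3.1415e+00 -1.0000e-04 -6.8690e-01] F [ 0.77 -0.2  -1.99] T [-0.017 -0.081  0.104] w 19.2 gf 58.8 q [ 0.37  0.66  0.18  1.98 -0.22  0.53 -1.55]
```

Request:
{"name": "send_rows", "arguments": {"rows": [[[0, 0, 0, 0, 0, 0.015], [0, 0, 0, 0, 0, 0.03], [0, 0, 0, 0, 0, 0.03]]]}}

```text
clock: 13.3
eef_pos: [451.9, -274.6, 172.7]
tool_rot: [3.142, -0.0, -0.717]
force: [0.6, 0.3, -1.5]
width: 19.3
gripper_force: 58.7
```

```bash
python3 -c "
from h import *
rep()"
```

```text
13.3 pos [ 451.92 -274.58  172.71] rpy [ 3.1415e+00 -1.0000e-04 -7.1690e-01] F [ 0.64  0.31 -1.48] T [-0.056 -0.08   0.071] w 19.3 gf 58.7 q [ 0.37  0.66  0.19  1.98 -0.23  0.53 -1.57]
```

Request:
{"name": "send_rows", "arguments": {"rows": [[[0, 0, 0.01, 0, 0, 0.015], [0, 0, 0.02, 0, 0, 0.03], [0, 0, 0.02, 0, 0, 0.03]]]}}

```text
clock: 13.6
eef_pos: [452.0, -274.5, 172.6]
tool_rot: [-3.142, -0.0, -0.747]
force: [-0.1, -0.2, -1.1]
width: 19.4
gripper_force: 58.9
```

```bash
python3 -c "
from h import *
rep()"
```

```text
13.6 pos [ 451.96 -274.53  172.6 ] rpy [-3.1416e+00 -1.0000e-04 -7.4670e-01] F [-0.09 -0.23 -1.1 ] T [-0.01  -0.013  0.045] w 19.4 gf 58.9 q [ 0.36  0.66  0.2   1.98 -0.24  0.53 -1.59]
```

Request:
{"name": "send_rows", "arguments": {"rows": [[[0, 0, 0, 0, 0, 0.015], [0, 0, 0, 0, 0, 0.03], [0, 0, 0, 0, 0, 0.03]]]}}

```text
clock: 13.9
eef_pos: [452.0, -274.5, 172.6]
tool_rot: [-3.142, -0.0, -0.777]
force: [-1.3, 0.3, 0.9]
width: 19.3
gripper_force: 58.9
```

```bash
python3 -c "
from h import *
rep()"
```

```text
13.9 pos [ 451.96 -274.52  172.55] rpy [-3.1416e+00 -1.0000e-04 -7.7680e-01] F [-1.25  0.3   0.87] T [-0.061 -0.023  0.124] w 19.3 gf 58.9 q [ 0.36  0.66  0.2   1.98 -0.25  0.53 -1.61]
```

Request:
{"name": "send_rows", "arguments": {"rows": [[[0, 0, 0, 0, 0, 0.015], [0, 0, 0, 0, 0, 0.03], [0, 0, 0, 0, 0, 0.03]]]}}

```text
clock: 14.2
eef_pos: [452.0, -274.5, 172.5]
tool_rot: [-3.142, -0.0, -0.807]
force: [0.8, 0.3, 0.2]
width: 19.1
gripper_force: 58.9
```

```bash
python3 -c "
from h import *
rep()"
```

```text
14.2 pos [ 451.97 -274.51  172.53] rpy [-3.1416e+00 -1.0000e-04 -8.0680e-01] F [0.78 0.33 0.15] T [-0.    -0.021  0.08 ] w 19.1 gf 58.9 q [ 0.35  0.66  0.21  1.98 -0.26  0.53 -1.63]
```

Request:
{"name": "send_rows", "arguments": {"rows": [[[0, 0, 0, 0, 0, 0.015], [0, 0, 0, 0, 0, 0.03], [0, 0, 0, 0, 0, 0.03]]]}}

```text
clock: 14.5
eef_pos: [452.0, -274.5, 172.5]
tool_rot: [-3.142, -0.0, -0.837]
force: [0.8, -0.0, -1.0]
width: 19.3
gripper_force: 58.9
```

```bash
python3 -c "
from h import *
rep()"
```

```text
14.5 pos [ 452.01 -274.51  172.53] rpy [-3.1415e+00 -1.0000e-04 -8.3680e-01] F [ 0.85 -0.04 -0.96] T [-0.033 -0.126  0.077] w 19.3 gf 58.9 q [ 0.35  0.66  0.22  1.98 -0.27  0.53 -1.65]
```

Request:
{"name": "send_rows", "arguments": {"rows": [[[0, 0, 0, 0, 0, 0.015], [0, 0, 0, 0, 0, 0.03], [0, 0, 0, 0, 0, 0.03]]]}}

```text
clock: 14.8
eef_pos: [452.0, -274.5, 172.5]
tool_rot: [-3.142, -0.0, -0.867]
force: [2.0, -0.7, -0.6]
width: 19.2
gripper_force: 58.9
```

```bash
python3 -c "
from h import *
rep()"
```

```text
14.8 pos [ 452.01 -274.47  172.53] rpy [-3.1415e+00 -1.0000e-04 -8.6680e-01] F [ 2.02 -0.74 -0.57] T [-0.005 -0.117  0.096] w 19.2 gf 58.9 q [ 0.34  0.66  0.23  1.98 -0.28  0.53 -1.67]
```

Request:
{"name": "send_rows", "arguments": {"rows": [[[0, 0, 0, 0, 0, 0.015], [0, 0, 0, 0, 0, 0.03], [0, 0, 0, 0, 0, 0.03]]]}}

```text
clock: 15.1
eef_pos: [452.0, -274.5, 172.5]
tool_rot: [-3.142, -0.0, -0.897]
force: [0.6, 0.6, -0.4]
width: 19.4
gripper_force: 58.9
```

```bash
python3 -c "
from h import *
rep()"
```

```text
15.1 pos [ 451.99 -274.49  172.52] rpy [-3.1416e+00 -1.0000e-04 -8.9690e-01] F [ 0.65  0.62 -0.41] T [ 0.078 -0.237  0.085] w 19.4 gf 58.9 q [ 0.34  0.66  0.24  1.98 -0.29  0.53 -1.69]
```

Request:
{"name": "send_rows", "arguments": {"rows": [[[0.01, -0.02, 0.01, 0, 0, 0.015], [0.01, -0.02, 0.01, 0, 0, 0.03], [0.01, -0.02, 0.01, 0, 0, 0.03]]]}}

```text
clock: 15.4
eef_pos: [452.1, -274.5, 172.5]
tool_rot: [3.142, 0.0, -0.927]
force: [0.7, -0.3, -0.8]
width: 19.3
gripper_force: 58.9
```

```bash
python3 -c "
from h import *
rep()"
```

```text
15.4 pos [ 452.09 -274.48  172.45] rpy [ 3.1415  0.     -0.9268] F [ 0.74 -0.35 -0.78] T [ 0.006 -0.098  0.058] w 19.3 gf 58.9 q [ 0.33  0.67  0.25  1.98 -0.3   0.53 -1.71]
```

Request:
{"name": "send_rows", "arguments": {"rows": [[[0, 0, 0, 0, 0, 0.015], [0, 0, 0, 0, 0, 0.03], [0, 0, 0, 0, 0, 0.03]]]}}

```text
clock: 15.7
eef_pos: [452.1, -274.4, 172.4]
tool_rot: [3.142, 0.0, -0.957]
force: [0.5, 0.9, 0.3]
width: 19.4
gripper_force: 58.9
```

```bash
python3 -c "
from h import *
rep()"
```

```text
15.7 pos [ 452.11 -274.44  172.41] rpy [ 3.1415e+00  1.0000e-04 -9.5680e-01] F [0.51 0.92 0.32] T [ 0.067 -0.028  0.095] w 19.4 gf 58.9 q [ 0.32  0.67  0.25  1.98 -0.31  0.54 -1.73]
```

Request:
{"name": "send_rows", "arguments": {"rows": [[[0, 0, 0, 0, 0, 0.015], [0, 0, 0, 0, 0, 0.03], [0, 0, 0, 0, 0, 0.03]]]}}

```text
clock: 16.0
eef_pos: [452.2, -274.4, 172.4]
tool_rot: [3.142, -0.0, -0.987]
force: [0.3, 1.0, -0.7]
width: 19.2
gripper_force: 58.9
```

```bash
python3 -c "
from h import *
rep()"
```

```text
16.0 pos [ 452.17 -274.44  172.41] rpy [ 3.1416 -0.     -0.9868] F [ 0.33  1.04 -0.75] T [ 0.17  -0.122  0.124] w 19.2 gf 58.9 q [ 0.32  0.67  0.26  1.98 -0.32  0.54 -1.75]
```

Request:
{"name": "send_rows", "arguments": {"rows": [[[0, 0, 0, 0, 0, 0.01], [0, 0, 0, 0, 0, 0.02], [0, 0, 0, 0, 0, 0.02]]]}}

```text
clock: 16.3
eef_pos: [452.2, -274.5, 172.4]
tool_rot: [-3.142, -0.0, -1.007]
force: [0.9, 0.1, -0.1]
width: 19.3
gripper_force: 58.9
```

```bash
python3 -c "
from h import *
rep()"
```

```text
16.3 pos [ 452.17 -274.46  172.42] rpy [-3.1416 -0.     -1.0067] F [ 0.89  0.06 -0.13] T [ 0.079 -0.075  0.071] w 19.3 gf 58.9 q [ 0.32  0.67  0.27  1.98 -0.33  0.54 -1.77]
```

Request:
{"name": "send_rows", "arguments": {"rows": [[[0, 0, 0, 0, 0, 0.01], [0, 0, 0, 0, 0, 0.02], [0, 0, 0, 0, 0, 0.02]]]}}

```text
clock: 16.6
eef_pos: [452.2, -274.5, 172.4]
tool_rot: [-3.142, -0.0, -1.027]
force: [0.3, 0.3, -0.6]
width: 19.5
gripper_force: 58.9
```

```bash
python3 -c "
from h import *
rep()"
```

```text
16.6 pos [ 452.17 -274.45  172.41] rpy [-3.1416 -0.     -1.0266] F [ 0.32  0.32 -0.58] T [ 0.046 -0.051  0.07 ] w 19.5 gf 58.9 q [ 0.31  0.67  0.27  1.98 -0.33  0.54 -1.78]
```

Request:
{"name": "send_rows", "arguments": {"rows": [[[0, 0, 0, 0, 0, 0.01], [0, 0, 0, 0, 0, 0.02], [0, 0, 0, 0, 0, 0.02]]]}}

```text
clock: 16.9
eef_pos: [452.2, -274.5, 172.4]
tool_rot: [-3.142, -0.0, -1.047]
force: [1.2, 0.6, -0.1]
width: 19.5
gripper_force: 58.9
```

```bash
python3 -c "
from h import *
rep(); snap('side','s9.png'); rep()"
```

```text
16.9 pos [ 452.18 -274.47  172.43] rpy [-3.1416e+00 -1.0000e-04 -1.0465e+00] F [ 1.22  0.59 -0.09] T [ 0.133 -0.165  0.155] w 19.5 gf 58.9 q [ 0.31  0.67  0.28  1.98 -0.34  0.54 -1.79]
16.95 pos [ 452.18 -274.4   172.41] rpy [ 3.1416  0.     -1.0461] F [ 1.11  1.27 -0.62] T [ 0.16  -0.143  0.104] w 19.2 gf 58.9 q [ 0.31  0.67  0.28  1.98 -0.34  0.54 -1.79]
```

Torque is rising, so I take smaller steps.

Request:
{"name": "send_rows", "arguments": {"rows": [[[0, 0, 0, 0, 0, 0.01], [0, 0, 0, 0, 0, 0.01], [0, 0, 0, 0, 0, 0.01]]]}}

```text
clock: 17.25
eef_pos: [452.2, -274.4, 172.4]
tool_rot: [-3.142, 0.0, -1.056]
force: [0.2, 0.6, -1.1]
width: 19.2
gripper_force: 58.9
```

```bash
python3 -c "
from h import *
rep(); snap('side','s9.png'); rep()"
```

```text
17.25 pos [ 452.18 -274.41  172.43] rpy [-3.1415  0.     -1.0561] F [ 0.18  0.63 -1.06] T [ 0.158 -0.173  0.179] w 19.2 gf 58.9 q [ 0.31  0.67  0.28  1.98 -0.34  0.54 -1.8 ]
17.3 pos [ 452.18 -274.41  172.41] rpy [-3.1415  0.     -1.0561] F [ 0.63  1.21 -0.9 ] T [ 0.19  -0.192  0.17 ] w 19.3 gf 58.9 q [ 0.31  0.67  0.28  1.98 -0.34  0.54 -1.8 ]
```

Request:
{"name": "send_rows", "arguments": {"rows": [[[0, 0, 0, 0, 0, 0.01], [0, 0, 0, 0, 0, 0.01], [0, 0, 0, 0, 0, 0.01]]]}}

```text
clock: 17.6
eef_pos: [452.2, -274.4, 172.4]
tool_rot: [-3.142, 0.0, -1.066]
force: [1.4, 0.9, -1.4]
width: 19.5
gripper_force: 58.9
```

```bash
python3 -c "
from h import *
rep(); snap('side','s9.png'); rep()"
```

```text
17.6 pos [ 452.18 -274.44  172.41] rpy [-3.1415  0.     -1.0661] F [ 1.38  0.91 -1.38] T [ 0.177 -0.147  0.202] w 19.5 gf 58.9 q [ 0.31  0.67  0.28  1.98 -0.35  0.54 -1.81]
17.65 pos [ 452.2  -274.42  172.41] rpy [-3.1415 -0.     -1.0661] F [ 0.09  0.97 -1.07] T [ 0.181 -0.186  0.159] w 19.1 gf 58.9 q [ 0.31  0.67  0.28  1.98 -0.35  0.54 -1.81]
```

Request:
{"name": "send_rows", "arguments": {"rows": [[[0, 0, 0, 0, 0, 0.01], [0, 0, 0, 0, 0, 0.01], [0, 0, 0, 0, 0, 0.01]]]}}

```text
clock: 17.95
eef_pos: [452.2, -274.4, 172.4]
tool_rot: [-3.142, -0.0, -1.076]
force: [0.1, 0.1, 0.0]
width: 19.4
gripper_force: 58.9
```

```bash
python3 -c "
from h import *
rep(); snap('side','s9.png'); rep()"
```

```text
17.95 pos [ 452.2  -274.44  172.42] rpy [-3.1415 -0.     -1.0762] F [0.1  0.06 0.01] T [ 0.192 -0.215  0.203] w 19.4 gf 58.9 q [ 0.3   0.67  0.29  1.98 -0.35  0.54 -1.81]
18.0 pos [ 452.18 -274.45  172.43] rpy [-3.1415 -0.     -1.0761] F [ 0.35  2.17 -1.34] T [ 0.191 -0.209  0.2  ] w 19.2 gf 58.9 q [ 0.3   0.67  0.29  1.98 -0.35  0.54 -1.81]
```

Request:
{"name": "send_rows", "arguments": {"rows": [[[0, 0, 0, 0, 0, 0.01], [0, 0, 0, 0, 0, 0.01], [0, 0, 0, 0, 0, 0.01]]]}}

```text
clock: 18.3
eef_pos: [452.2, -274.4, 172.4]
tool_rot: [-3.142, -0.0, -1.086]
force: [0.5, 0.1, -1.1]
width: 19.2
gripper_force: 58.9
```

```bash
python3 -c "
from h import *
for i in range(3): rep(); snap('side','s9.png')
rep()"
```

```text
18.3 pos [ 452.19 -274.44  172.42] rpy [-3.1415 -0.     -1.0861] F [ 0.45  0.14 -1.09] T [ 0.203 -0.265  0.183] w 19.2 gf 58.9 q [ 0.3   0.67  0.29  1.98 -0.35  0.54 -1.82]
18.35 pos [ 452.19 -274.44  172.43] rpy [-3.1415 -0.     -1.0862] F [ 0.02  1.15 -0.14] T [ 0.182 -0.244  0.27 ] w 19.3 gf 58.9 q [ 0.3   0.67  0.29  1.98 -0.35  0.54 -1.82]
18.4 pos [ 452.2  -274.43  172.42] rpy [-3.1415 -0.     -1.0861] F [ 1.42  1.36 -0.68] T [ 0.188 -0.311  0.243] w 19.5 gf 58.9 q [ 0.3   0.67  0.29  1.98 -0.35  0.54 -1.82]
18.45 pos [ 452.17 -274.47  172.42] rpy [-3.1415 -0.     -1.0862] F [ 0.32  0.1  -0.38] T [ 0.237 -0.2    0.278] w 19.3 gf 58.9 q [ 0.3   0.67  0.29  1.98 -0.35  0.54 -1.82]
```

Request:
{"name": "send_rows", "arguments": {"rows": [[[0, 0, 0, 0, 0, 0.01], [0, 0, 0, 0, 0, 0.01], [0, 0, 0, 0, 0, 0.01]]]}}

```text
clock: 18.75
eef_pos: [452.2, -274.4, 172.4]
tool_rot: [-3.142, -0.0, -1.096]
force: [1.2, 1.0, 0.1]
width: 19.2
gripper_force: 58.9
```

```bash
python3 -c "
from h import *
for i in range(3): rep(); snap('side','s9.png')
rep()"
```

```text
18.75 pos [ 452.18 -274.44  172.43] rpy [-3.1415 -0.     -1.0962] F [1.2  1.02 0.05] T [ 0.201 -0.285  0.285] w 19.2 gf 58.9 q [ 0.3   0.67  0.29  1.98 -0.35  0.54 -1.83]
18.8 pos [ 452.18 -274.43  172.43] rpy [-3.1415 -0.     -1.0961] F [ 0.86  0.96 -0.89] T [ 0.239 -0.252  0.184] w 19.3 gf 58.9 q [ 0.3   0.67  0.29  1.98 -0.35  0.54 -1.83]
18.85 pos [ 452.2  -274.45  172.42] rpy [-3.1415e+00 -1.0000e-04 -1.0961e+00] F [ 1.77  1.25 -0.98] T [ 0.241 -0.261  0.247] w 19.1 gf 58.9 q [ 0.3   0.67  0.29  1.98 -0.35  0.54 -1.83]
18.9 pos [ 452.18 -274.45  172.43] rpy [-3.1415 -0.     -1.0962] F [ 0.75  1.91 -1.33] T [ 0.195 -0.274  0.224] w 19.4 gf 58.9 q [ 0.3   0.67  0.29  1.98 -0.35  0.54 -1.83]
```

Request:
{"name": "send_rows", "arguments": {"rows": [[[0, 0, 0, 0, 0, -0.03], [0, 0, 0, 0, 0, -0.05], [0, 0, 0, 0, 0, -0.06], [0, 0, 0, 0, 0, -0.06]]]}}

```text
clock: 19.3
eef_pos: [452.1, -274.5, 172.4]
tool_rot: [-3.141, 0.0, -1.036]
force: [0.1, -0.1, -0.3]
width: 19.2
gripper_force: 58.9
```

```bash
python3 -c "
from h import *
for i in range(2): rep(); snap('side','s9.png')
rep()"
```

```text
19.3 pos [ 452.11 -274.49  172.43] rpy [-3.1414e+00  1.0000e-04 -1.0362e+00] F [ 0.1  -0.07 -0.28] T [ 0.281 -0.276  0.057] w 19.2 gf 58.9 q [ 0.31  0.67  0.28  1.98 -0.34  0.54 -1.79]
19.35 pos [ 452.13 -274.49  172.44] rpy [-3.1414  0.     -1.0365] F [ 1.32  1.18 -0.15] T [ 0.29  -0.3    0.094] w 19.5 gf 58.9 q [ 0.31  0.67  0.28  1.98 -0.34  0.54 -1.79]
19.4 pos [ 452.13 -274.48  172.41] rpy [-3.1415e+00  1.0000e-04 -1.0365e+00] F [ 0.7   1.19 -0.33] T [ 0.29  -0.27   0.117] w 19.2 gf 58.9 q [ 0.31  0.67  0.28  1.98 -0.34  0.54 -1.79]
```

Request:
{"name": "send_rows", "arguments": {"rows": [[[0, 0, 0, 0, 0, 0.03], [0, 0, 0, 0, 0, 0.06], [0, 0, 0, 0, 0, 0.07], [0, 0, 0, 0, 0, 0.08], [0, 0, 0, 0, 0, 0.08]]]}}

```text
clock: 19.9
eef_pos: [452.2, -274.4, 172.4]
tool_rot: [3.142, -0.0, -1.116]
force: [0.9, 1.1, -0.1]
width: 19.7
gripper_force: 59.0
```

```bash
python3 -c "
from h import *
T=[]
for i in range(6): T.append(ctrl.read_state()['torque'][2]); snap('side','s9.png')
rep();print(np.round(T,3),np.mean(T))"
```

```text
20.2 pos [ 452.21 -274.44  172.43] rpy [-3.1414 -0.     -1.1161] F [ 0.78  0.1  -0.34] T [ 0.275 -0.317  0.33 ] w 19.5 gf 59.0 q [ 0.3   0.67  0.3   1.98 -0.36  0.54 -1.84]
[0.295 0.314 0.341 0.373 0.331 0.313] 0.3277301728944863
```

Request:
{"name": "send_rows", "arguments": {"rows": [[[0, 0, 0, 0, 0, -0.03], [0, 0, 0, 0, 0, -0.06], [0, 0, 0, 0, 0, -0.09], [0, 0, 0, 0, 0, -0.1], [0, 0, 0, 0, 0, -0.1]]]}}

```text
clock: 20.7
eef_pos: [452.1, -274.5, 172.4]
tool_rot: [-3.141, 0.0, -1.016]
force: [0.5, 1.6, -0.3]
width: 19.4
gripper_force: 58.9
```

```bash
python3 -c "
from h import *
T=[]
for i in range(3): T.append(ctrl.read_state()['torque'][2]); snap('side','s9.png')
rep();print(np.round(T,3),np.mean(T))"
```

```text
20.85 pos [ 452.07 -274.5   172.42] rpy [ 3.1416e+00  1.0000e-04 -1.0166e+00] F [ 1.2   0.24 -0.5 ] T [ 0.288 -0.213  0.001] w 19.2 gf 58.9 q [ 0.31  0.67  0.27  1.98 -0.33  0.54 -1.77]
[0.111 0.06  0.049] 0.07352259248101921
```

Request:
{"name": "send_rows", "arguments": {"rows": [[[0, 0, -0.15, 0, 0, -0.02], [0, 0, -0.3, 0, 0, -0.02], [0, 0, -0.5, 0, 0, -0.02], [0, 0, -0.8, 0, 0, -0.02], [0, 0, -1.5, 0, 0, -0.02], [0, 0, -2.7, 0, 0, -0.02], [0, 0, -4.2, 0, 0, -0.02], [0, 0, -5.7, 0, 0, -0.02], [0, 0, -5.7, 0, 0, -0.02], [0, 0, -5.7, 0, 0, -0.02]]]}}

```text
clock: 21.85
eef_pos: [452.3, -274.5, 230.0]
tool_rot: [-3.141, -0.001, -0.996]
force: [1.2, 0.3, -0.9]
width: 19.0
gripper_force: 58.8
```

```bash
python3 -c "
from h import *
rep(); rel([501.25,142.04,230],.3037); snap('side','s10.png')"
```

```text
21.85 pos [ 452.32 -274.47  229.98] rpy [-3.1409e+00 -1.0000e-03 -9.9600e-01] F [ 1.21  0.34 -0.89] T [ 0.002 -0.02   0.034] w 19.0 gf 58.8 q [ 0.28  0.58  0.32  1.94 -0.28  0.67 -1.8 ]
t 21.85 row [-3.230e+01 -2.675e+01 -2.000e-02] [ 1.0000e-04 -1.3000e-03 -1.2997e+00]
```

Request:
{"name": "send_rows", "arguments": {"rows": [[[-1, -0.8, 0, 0, 0, -0.05], [-3, -2.5, 0, 0, 0, -0.13], [-5.5, -4.6, 0, 0, 0, -0.23], [-8.3, -6.9, 0, 0, 0, -0.34], [-11.2, -9.3, 0, 0, 0, -0.46], [-14.1, -11.7, 0, 0, 0, -0.58], [-17, -14.1, 0, 0, 0, -0.7], [-19.6, -16.2, 0, 0, 0, -0.8], [-22, -18.2, 0, 0, 0, -0.89], [-24.2, -20, 0, 0, 0, -0.97]]]}}

```text
clock: 22.9
eef_pos: [487.7, 40.1, 228.9]
tool_rot: [-3.141, 0.002, -0.019]
force: [1.3, 0.1, -1.0]
width: 19.3
gripper_force: 58.8
```

```bash
python3 -c "
from h import *
rep(); rel([501.25,142.04,230],.3037)"
```

```text
22.9 pos [487.68  40.07 228.87] rpy [-3.141e+00  1.500e-03 -1.880e-02] F [ 1.26  0.07 -1.01] T [-0.062 -0.035  0.034] w 19.3 gf 58.8 q [-0.19  0.52  0.07  2.03 -0.07  0.59 -1.66]
t 22.9 row [  1.16 -10.22  -0.11] [-0.0009  0.0014 -0.3225]
```

Request:
{"name": "send_rows", "arguments": {"rows": [[[0.2, -2, 0, 0, 0, -0.08], [0.5, -4, 0, 0, 0, -0.16], [0.7, -6, 0, 0, 0, -0.22], [0.9, -7.8, 0, 0, 0, -0.28], [1.1, -9.2, 0, 0, 0, -0.32], [1.1, -9.6, 0, 0, 0, -0.32], [1.1, -9.6, 0, 0, 0, -0.32], [1.1, -9.6, 0, 0, 0, -0.32]]]}}

```text
clock: 23.7
eef_pos: [501.9, 132.0, 229.3]
tool_rot: [3.141, 0.001, 0.292]
force: [0.0, -0.4, -2.0]
width: 19.6
gripper_force: 58.8
```

```bash
python3 -c "
from h import *
rep(); rel([501.25,142.04,165],.3037)"
```

```text
23.7 pos [501.91 131.97 229.32] rpy [3.1407e+00 7.0000e-04 2.9220e-01] F [ 0.04 -0.43 -2.  ] T [-0.047  0.002 -0.052] w 19.6 gf 58.8 q [-0.31  0.55 -0.    1.96  0.    0.64 -1.59]
t 23.7 row [ 0.23 -0.99  6.43] [ 0.0008  0.0007 -0.0115]
```

Request:
{"name": "send_rows", "arguments": {"rows": [[[0.1, -0.5, 0, 0, 0, -0.01], [0.23, -1, 0, 0, 0, -0.01], [0.23, -1, 1.5, 0, 0, -0.01], [0.23, -1, 3, 0, 0, -0.01], [0.23, -1, 4.5, 0, 0, -0.01], [0.23, -1, 5.8, 0, 0, -0.01], [0.23, -1, 5.8, 0, 0, -0.01], [0.23, -1, 5.8, 0, 0, -0.01], [0.23, -1, 5.8, 0, 0, -0.01]]]}}

```text
clock: 24.6
eef_pos: [501.8, 143.4, 172.0]
tool_rot: [-3.142, -0.001, 0.304]
force: [0.1, 1.0, -0.9]
width: 19.7
gripper_force: 58.8
```

```bash
python3 - <<'E'
from h import *
rep(); rel([501.25,142.04,150],.3037)
d=snap('side','side5.png'); s=ctrl.read_state(); P=s['eef_pos']; ps=s['tool_rot'][2]
im=cv2.resize(d['pixels'][200:280,230:330],(750,600),interpolation=cv2.INTER_CUBIC)
def dot(p,c):
    q=proj(d,p); cv2.circle(im,(int((q[0]-229.5)*7.5),int((q[1]-199.5)*7.5)),3,c,-1)
for k in(-16,16):
  for dz in(123.4,114.5): dot(P+[k*np.cos(ps),k*np.sin(ps),-dz],(255,0,255))
  dot(np.array([501.25+k*np.cos(.3037),142.04+k*np.sin(.3037),26]),(0,255,0))
cv2.imwrite('pics/c5.png',im[:,:,::-1])
E
```

```text
24.6 pos [501.78 143.45 172.03] rpy [-3.1416e+00 -1.3000e-03  3.0370e-01] F [ 0.07  1.05 -0.93] T [-0.007  0.022  0.046] w 19.7 gf 58.8 q [-0.33  0.64 -0.01  1.99  0.01  0.51 -1.61]
t 24.6 row [-0.1   0.12  2.2 ] [-0.     -0.0013  0.    ]
```

View pics/c5.png

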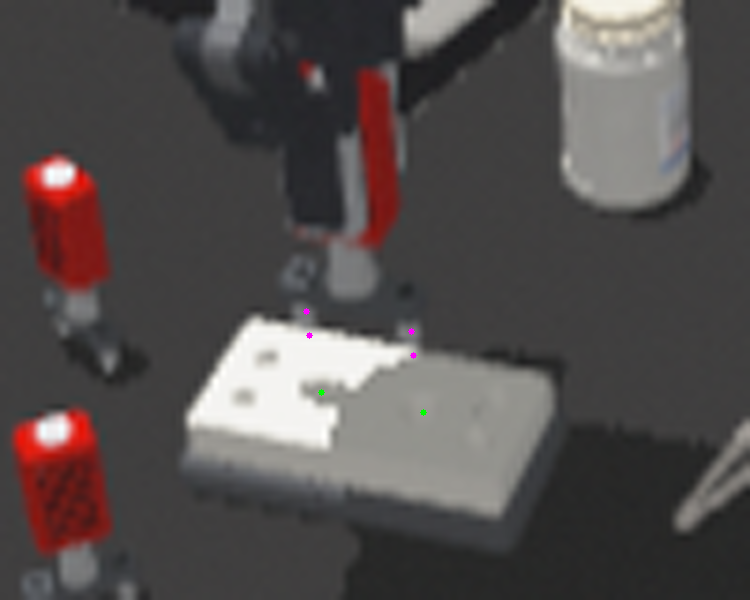

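The pins are above the stand, at crop (303,318) and (408,335). The left stand hole (318,388) matches the pose where I picked the spanner up. I insert at that pose.

Request:
{"name": "send_rows", "arguments": {"rows": [[[-0.1, 0.12, 0, 0, 0, 0], [-0.1, 0.12, 0, 0, 0, 0], [-0.1, 0.12, 0, 0, 0, 0], [-0.1, 0.12, 1, 0, 0, 0], [-0.1, 0.12, 1.8, 0, 0, 0], [-0.1, 0.12, 1.8, 0, 0, 0], [-0.1, 0.12, 1.8, 0, 0, 0]]]}}

```text
clock: 25.35
eef_pos: [500.4, 141.7, 152.8]
tool_rot: [3.142, 0.001, 0.304]
force: [-0.8, -0.2, -0.9]
width: 19.3
gripper_force: 58.8
```

```bash
python3 -c "
from h import *
rep(); rel([501.25,142.04,145],.3037)"
```

```text
25.35 pos [500.41 141.75 152.81] rpy [3.1416e+00 1.3000e-03 3.0380e-01] F [-0.77 -0.21 -0.91] T [-0.013  0.023  0.021] w 19.3 gf 58.8 q [-0.33  0.68 -0.01  2.    0.01  0.46 -1.61]
t 25.35 row [ 0.09 -0.    0.78] [0.     0.0013 0.0001]
```

Request:
{"name": "send_rows", "arguments": {"rows": [[[0.07, 0, 0.2, 0, 0, 0], [0.07, 0, 0.5, 0, 0, 0], [0.07, 0, 0.8, 0, 0, 0], [0.07, 0, 0.8, 0, 0, 0], [0.07, 0, 0.8, 0, 0, 0]]]}}

```text
clock: 25.85
eef_pos: [501.4, 142.0, 145.4]
tool_rot: [3.142, 0.0, 0.304]
force: [-0.7, 0.6, -0.9]
width: 19.6
gripper_force: 58.8
```

```bash
python3 -c "
from h import *
rep(); rel([501.25,142.04,136.2],.3037)"
```

```text
25.85 pos [501.37 142.02 145.35] rpy [3.1416e+00 1.0000e-04 3.0370e-01] F [-0.67  0.58 -0.94] T [-0.012 -0.024 -0.001] w 19.6 gf 58.8 q [-0.33  0.69 -0.01  2.01  0.01  0.45 -1.61]
t 25.85 row [-0.01 -0.01  0.92] [0.     0.0001 0.    ]
```

Request:
{"name": "send_rows", "arguments": {"rows": [[[0, 0, 0.2, 0, 0, 0], [0, 0, 0.4, 0, 0, 0], [0, 0, 0.6, 0, 0, 0], [0, 0, 0.75, 0, 0, 0], [0, 0, 0.85, 0, 0, 0], [0, 0, 0.93, 0, 0, 0], [0, 0, 0.93, 0, 0, 0]]]}}

```text
clock: 26.55
eef_pos: [501.4, 142.0, 136.0]
tool_rot: [-3.142, 0.0, 0.304]
force: [0.1, 0.5, -1.6]
width: 19.0
gripper_force: 58.8
```

```bash
python3 -c "
from h import *
rep(); rel([501.25,142.04,135.4],.3037)"
```

```text
26.55 pos [501.38 142.04 136.03] rpy [-3.1416e+00  1.0000e-04  3.0380e-01] F [ 0.07  0.46 -1.58] T [ 0.029 -0.015 -0.001] w 19.0 gf 58.8 q [-0.33  0.71 -0.01  2.01  0.01  0.43 -1.61]
t 26.55 row [-0.01 -0.    0.06] [-0.      0.0001  0.0001]
```

Request:
{"name": "send_rows", "arguments": {"rows": [[[0, 0, 0.03, 0, 0, 0], [0, 0, 0.06, 0, 0, 0], [0, 0, 0.06, 0, 0, 0]]]}}

```text
clock: 26.85
eef_pos: [501.4, 142.0, 135.6]
tool_rot: [3.142, -0.0, 0.304]
force: [-0.6, 0.3, -0.7]
width: 19.4
gripper_force: 58.8
```

```bash
python3 -c "
from h import *
rep()"
```

```text
26.85 pos [501.43 142.05 135.56] rpy [ 3.1416e+00 -1.0000e-04  3.0380e-01] F [-0.62  0.3  -0.66] T [ 0.023 -0.006 -0.004] w 19.4 gf 58.8 q [-0.33  0.71 -0.01  2.01  0.01  0.42 -1.61]
```

Request:
{"name": "send_rows", "arguments": {"rows": [[[0, 0, 0, 0, 0, 0], [0, 0, 0, 0, 0, 0], [0, 0, 0, 0, 0, 0], [0, 0, 0, 0, 0, 0], [0, 0, 0, 0, 0, 0], [0, 0, 0, 0, 0, 0], [0, 0, 0, 0, 0, 0]]], "grip": 90}}

```text
clock: 27.55
eef_pos: [501.4, 142.0, 135.5]
tool_rot: [3.142, 0.0, 0.304]
force: [0.5, -0.1, -1.1]
width: 55.2
gripper_force: 0.0
```

Request:
{"name": "send_rows", "arguments": {"rows": [[[0, 0, -0.5, 0, 0, 0], [0, 0, -2, 0, 0, 0], [0, 0, -4, 0, 0, 0], [0, 0, -6, 0, 0, 0], [0, 0, -8, 0, 0, 0], [0, 0, -10, 0, 0, 0], [0, 0, -12, 0, 0, 0], [0, 0, -14, 0, 0, 0], [0, 0, -16, 0, 0, 0], [0, 0, -16, 0, 0, 0]]]}}

```text
clock: 28.55
eef_pos: [502.7, 142.4, 298.3]
tool_rot: [-3.142, -0.006, 0.304]
force: [0.8, 0.4, -0.1]
width: 55.1
gripper_force: 0.0
```

Request:
{"name": "send_rows", "arguments": {"rows": [[[0, 4, 0, 0, 0, 0], [-1, 8, 0, 0, 0, 0], [-2, 12, 0, 0, 0, 0], [-3, 16, 0, 0, 0, 0], [-4, 19, 0, 0, 0, 0], [-4, 20, 0, 0, 0, 0], [-4, 20, 0, 0, 0, 0], [-4, 20, 0, 0, 0, 0]]]}}

```text
clock: 29.35
eef_pos: [523.0, -59.3, 295.2]
tool_rot: [-3.14, 0.0, 0.305]
force: [0.6, 0.4, 0.1]
width: 55.0
gripper_force: 0.0
```

```bash
python3 - <<'E'
from h import *
rep()
d=snap('side','side6.png'); t=snap('top','top6.png')
f=lambda x:cv2.resize(x,(400,300),interpolation=cv2.INTER_CUBIC)
cv2.imwrite('pics/c6.png',np.vstack([np.hstack([f(t['pixels'][170:230,190:280]),f(t['pixels'][190:255,375:460])]),np.hstack([f(d['pixels'][210:290,215:315]),f(d['pixels'][100:280,230:470])])])[:,:,::-1])
E
```

```text
29.35 pos [522.97 -59.27 295.16] rpy [-3.1402e+00  2.0000e-04  3.0510e-01] F [0.56 0.4  0.1 ] T [-0.02   0.036 -0.028] w 55.0 gf 0.0 q [ 0.06  0.46  0.01  1.87 -0.01  0.81 -1.2 ]
```

View pics/c6.png

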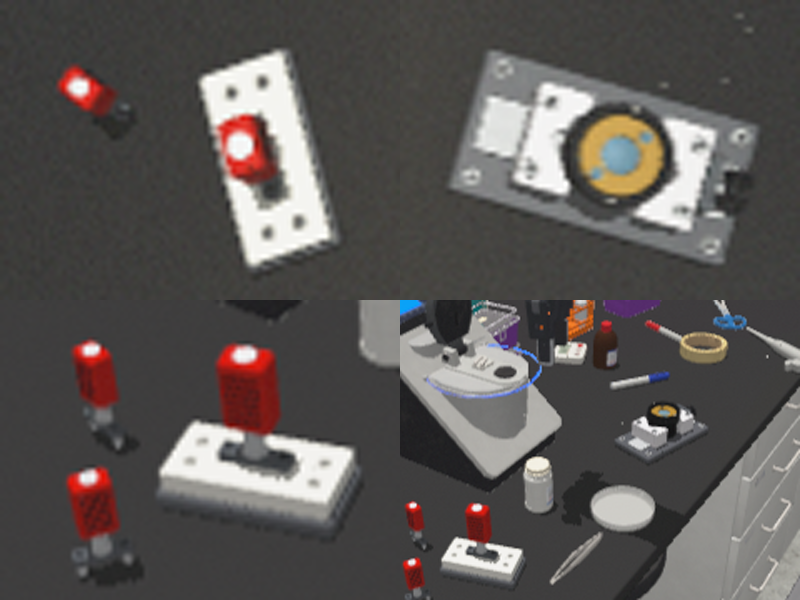

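The spanner is back upright in its stand. The ring holes are now at crop (647,137) and (596,173), about 0.85 rad clockwise from where they started. Nothing else has moved.

```bash
python3 -c "
from h import *
print(ctrl.finish_job())"
```

```text
the job is handed in; nothing more can be done
None
```

The ring is snug: it turned about 0.85 rad clockwise and came up firm at about 0.33 N m; the spanner is back upright in its stand, nothing else has visibly moved, and the job was handed in at about 29 s.

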